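# Cap the detergent bottle with its dosing cup

### The job

The square dosing cup is lying on its side on the rubber drip mat: tip it over so that it stands on the mat on its open end, closed end up. Then slide it down over the wide twist cap of the detergent bottle and press it fully home, so that its rim sits level on the bottle's shoulder, and leave it there. Keep the bottle upright and where it stands, and leave the other things on the shelf where they are.

Things in the scene. Friction and masses are not known exactly. Their poses are not given: they have to be found in the camera images.
- cup: square plain white plastic dosing cup, about 75 g: 55 x 55 mm outside, 50 mm long, walls 3 mm, closed end 4 mm, inside 49 x 49 x 46 mm deep. Starts lying on a side. Origin: centre of that side; own z up from it, the cup's axis 27.5 mm along it. Own x runs from closed end (-25 mm) to mouth (+25 mm): level at first, pointing where the mouth faces, straight down when closed end is up
- cup_mouth (a point): centre of the cup's open end, in the plane of its lipped rim; axes as cup. Inside, mid-width on each of the four sides, is a springy rib 5 to 23 mm in from the rim, 42.6 mm from crest to crest across the bore. The ribs give way sideways and grip the 45 mm cap: let go on it, the cup stops 10 to 20 mm short; a press of 5 to 15 N slides it home and it stays. Any turn about its axis will do
- cup_end (a point): centre of the outside of the cup's closed end (marked with a raised square outline 30 mm wide), 50 mm from cup_mouth; axes as cup
- mat: fixed rubber drip mat, 240 x 320 x 3 mm thick, low ribs, grippy (friction about 1): pushed high up on its closed end, the cup tips rather than slides; origin: centre of its underside, on the shelf; x across its 240 mm
- bottle: full detergent bottle, loose, about 0.85 kg, oval, 92 x 66 mm, 190 mm high with a closed round twist cap 45 mm wide on top (the only bottle with a wide cap). Origin: centre of its foot; z up along the axis of bottle and cap
- bottle_land (a point): centre of the flat round shoulder, 62 mm across, under the twist cap, 150 mm above the foot, on the cap's axis. The cup is home when its rim lies on it; the closed end is then 200 mm above the foot
- cap_top (a point): centre of the top of the twist cap, 190 mm above the foot. The cap is 40 mm high, 45 mm across, its top 9 mm tapered to 37 mm across; the cup's walls clear it by 2 mm on each side
- softener: round white softener bottle, 68 mm across, 176 mm high, with a narrow top 26 mm across; bystander; origin: centre of its foot
- tub: round powder tub with flat lid, 95 mm across, 103 mm high; bystander; origin: centre of its foot
- brush: scrub brush, 150 x 52 mm, 70 mm high over its bow handle; bystander; origin: centre of its underside, x along it
- soap: bar of soap in an open dish, 85 x 120 mm, 31 mm high; bystander; origin: centre of its underside
- peg_a: wooden clothes peg lying on the shelf, 72 x 9 mm, 16 mm high; bystander; origin: centre of its underside
- peg_b: a second wooden peg like peg_a; bystander
- basket: open peg basket with a bow handle, 220 x 160 mm, 85 mm high, handle 180 mm high; bystander; origin: centre of its underside
Things that resemble listed ones, but are neither listed nor needed, are in the scene too. Leave any orange or yellow look-alike of the cup alone.

How it is judged:
On the way:
1. the cup stands on the mat on its open end, closed end up (angle between cup's own x axis and vertical above 3.06 rad and height (world z) of cup_mouth below 0.008 m), for 0.2 s.
At the end, for the whole second after the job is handed in: the cup sits closed end up over the bottle's twist cap, its rim on the shoulder within 3 mm in height and 4 mm overall, level with it within 3.4 degrees; the bottle stands upright (within 2.3 degrees) on the shelf, and both are at rest and released (distance between cup_mouth and bottle_land below 0.004 m and z of cup_mouth in the frame of bottle_land below 0.003 m and angle between the x axis of cup and the z axis of bottle, either way round below 0.06 rad and angle between cup's own x axis and vertical above 3.04 rad and angle between bottle's own z axis and vertical below 0.04 rad and height (world z) of bottle below 0.005 m and linear speed of each of cup, bottle below 0.01 m/s); the robot touches nothing.
It fails at once if the bottle is tipped by more than about 11 degrees (angle between bottle's own z axis and vertical above 0.2 rad).
It fails at once if the bottle is shoved more than 40 mm from where it stood (distance of bottle from where it was at the start of the episode above 0.04 m).
It fails at once if one of the other things on the shelf is moved by more than 40 mm (distance of any of softener, tub, brush, soap, peg_a, peg_b, basket from where it was at the start of the episode above 0.04 m).
It also fails if it takes over 61 s, if anything falls off the work surface, if the arm or the gripper's body presses on something with over 40 N, if the wrist force passes 120 N, or if a joint passes its speed limit or range.

### The arm

A 6-joint arm with a two-finger parallel gripper is mounted at the origin on the work surface. World frame = base frame: x ahead of the robot, y to its left, z up, the work surface at z = 0. Lengths are in m, angles in rad, forces in N, time in s.
With the tool pointing down it reaches from about 0.25 to 0.775 m from the base axis. Payload 4 kg.
Tool frame: the origin (TCP) lies at the very end of the fingers, on their centre line; the grasp point (between the pads) lies 19 mm behind it; z points along the fingers, y is the line along which they close (so a half turn about z gives the same grasp; the last joint's range is limited). The gripper opens to 94 mm and grips with 3 to 60 N. Pads are 16 mm wide; open, the fingers measure 119 mm over their backs; the gripper's body (75 mm by 177 mm) begins 78 mm behind the grasp point.
Start: joints at [1.082, 0.087, 1.371, -0, 1.684, -0.103], TCP at [0.207, 0.51, 0.206] pointing down, gripper open.
Joint ranges: [-3.1, 3.1], [-0.76, 2.03], [0.27, 2.55], [-1.08, 4.22], [0.17, 2.65], [-2.57, 2.57]. Speed limits (rad/s): [2.79, 2.79, 3.14, 3.14, 3.14, 3.14].

### API

Orientations are given as [roll, pitch, yaw] about the fixed x, y, z axes, in that order (R = Rz(yaw) Ry(pitch) Rx(roll)).
In Python, from bench import robot, vision gives the robot as it stands.
- The arm moves only by the shell command python3 -m crank 'ROWS'. ROWS is JSON, a list of rows, each a list of 3 entries, a list of its own where there are three numbers: the closure, from 0 (fully open) to 1 (shut), then the shift along the tool's x, y, z in m, then the turn, a rotation vector about the tool's x, y, z in degrees. A call has 1 to 8 rows; each row shifts and turns the commanded pose from where the row before left it, along the tool's axes as they then stand; what a row does not reach is not made up. A row lasts 1/10 s, in which the tool goes at most 50 mm and 8.59 degrees, less where a joint would pass 70% of its speed; a pose out of reach is approached as far as the arm can. A call with a gripper value outside its range is refused whole. The fingers move at their own pace and stop on an object; the grip force is fixed at half the most. Time passes only in rows, so rows that do not move let the fingers close. It gives the time, the measured TCP pose, the force, the opening and the grip force at its end, in the units of the state.
- robot.get_obs(): the state, without advancing time (a new reading comes with each control period).
- vision.snapshot(name): name is "side" or "top"; returns a dict with "color" (480x640x3 uint8, red, green, blue), "z_map" (480x640 float32, m along the optical axis (not along the pixel's ray), 0 where there is no reading), "fx", "fy", "cx", "cy" (pixels), "R" (3x3) and "t" (3): a world point X has camera coordinates R X + t. Camera axes: x right, y down, z forward; pixel columns grow to the right and rows downward; lengths in m; the calibration is good to about 2 mm. A picture is of the moment at which its call begins.
- robot.close_job(): hands the job in; it is judged then, once.
The state is a dict: "time": time; "joint_positions": joint angles; "qvel": joint speeds; "joint_torque": joint torques, N m; "tool_pos": TCP position; "ee_rot": TCP orientation; "wrist_force": force on the tool from outside, world axes, zero at the start; "wrist_torque": the same for the moment, N m; "width": finger opening in m; "finger_force": force on a finger pad.
Only numpy, scipy, OpenCV 4.12 (cv2) and the standard library are available. Lean on these libraries where they do the work, as an engineer would, in place of code of your own. Each camera call takes 0.05 s, during which the arm holds its last target. There are 200 camera calls.

## Working session

There is one attempt and no reset: what is moved stays moved. The work goes in short steps, Python scripts to look and compute and a shell command to move; the robot and the scene stay as the last step left them, time stands still between calls to the robot, and variables do not carry over. Pictures are saved under pics/ and viewed, at most 10 in all, crops included, and the job is handed in when it is done.

```bash
mkdir -p pics; ls
cat > h.py <<'E'
import numpy as np, cv2
from bench import robot, vision
from scipy.spatial.transform import Rotation as Ro
def snap(n):
    s=vision.snapshot(n); s['R']=np.array(s['R']); s['t']=np.array(s['t']); return s
def cloud(s):
    z=s['z_map']; v,u=np.mgrid[:480,:640]
    c=np.stack([(u-s['cx'])/s['fx']*z,(v-s['cy'])/s['fy']*z,z],-1)
    return (c-s['t'])@s['R']
def proj(s,X):
    c=s['R']@np.array(X)+s['t']; return c[0]/c[2]*s['fx']+s['cx'],c[1]/c[2]*s['fy']+s['cy']
def save(s,name): cv2.imwrite('pics/'+name,s['color'][:,:,::-1])
E
python3 - <<'E'
from h import *
import pickle
for n in('side','top'):
    s=snap(n); save(s,n+'0.png'); print(n,s['fx'],-s['R'].T@s['t'],s['R'][2]); pickle.dump(s,open(n+'0.pkl','wb'))
print(robot.get_obs())
E
```

```text
pics
side 578.1398097068864 [-0.02994819 -0.54864125  1.05132747] [ 0.42997665  0.50600339 -0.74771696]
top 521.2822486454436 [0.20494053 0.05525443 1.50441776] [ 2.13688450e-01  9.57078926e-04 -9.76901392e-01]
{'time': 0.1, 'joint_positions': array([ 1.08188725e+00,  8.78649191e-02,  1.37210290e+00, -1.61925160e-05,
        1.68360225e+00, -1.03074904e-01]), 'qvel': array([ 0.00204588,  0.00116582, -0.00306884, -0.00209728,  0.00127   ,
       -0.00017992]), 'joint_torque': array([ 2.45207120e-03, -3.41252625e+01, -3.03301728e+01,  7.20900251e-02,
        3.03987879e-02, -1.04221060e-04]), 'tool_pos': array([0.20674363, 0.50912477, 0.20443018]), 'ee_rot': array([-3.13962408e+00, -1.87453000e-04,  2.75575649e+00]), 'wrist_force': array([-0.07148223,  0.1677576 , -0.50716526]), 'wrist_torque': array([ 0.00078927, -0.01174686,  0.04431497]), 'finger_force': 0.0, 'width': 0.09423012568379029}
```

View pics/side0.png

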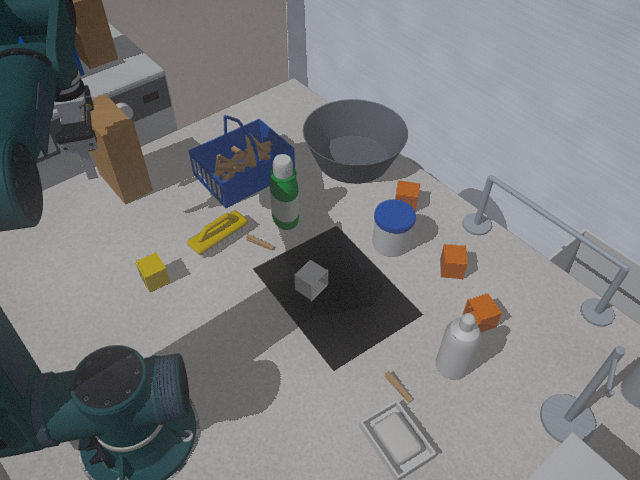

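View pics/top0.png

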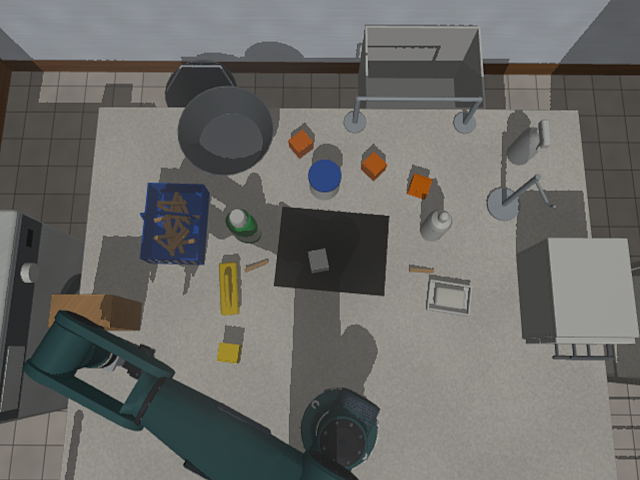

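Side view: the white cup is on the mat at (312,280), and in the top view at (318,260). Other cup-like blocks are orange, at top (301,143), (373,165), (420,185), and yellow, at (229,350). Only the white one fits. The green bottle with the wide white cap is at side (285,190) and top (240,222). The other white bottle, at top (436,225), has a narrow top, so it is the softener. I'll confirm with one crop.

Run:
```python
from h import *
import pickle
S={n:pickle.load(open(n+'0.pkl','rb')) for n in('side','top')}
a=cv2.resize(S['side']['color'][240:320,265:365],(400,320),interpolation=cv2.INTER_CUBIC)
b=cv2.resize(S['top']['color'][200:280,220:340],(400,320),interpolation=cv2.INTER_CUBIC)
a=cv2.convertScaleAbs(np.hstack([a,b]),alpha=1.4)
cv2.imwrite('pics/crop1.png',a[:,:,::-1])
for n,s in S.items():
    P=cloud(s); c=s['color'].astype(int)
    hsv=cv2.cvtColor(s['color'],cv2.COLOR_RGB2HSV)
    # mat 
    def st(m,l): 
        p=P[m]; print(n,l,len(p),'min',np.percentile(p,2,0).round(4),'med',np.median(p,0).round(4),'max',np.percentile(p,98,0).round(4)); return p
    near=(P[...,0]>.3)&(P[...,0]<.55)&(abs(P[...,1])<.18)&(s['z_map']>0)
    m=near&(P[...,2]>.012)&(P[...,2]<.07)&(c.min(-1)>60)
    k,l,stt,ce=cv2.connectedComponentsWithStats(m.astype(np.uint8)); i=1+stt[1:,4].argmax(); m=l==i
    p=st(m,'cup'); print(stt[i],ce[i])
    t=m&(P[...,2]>.052); q=st(t,'cuptop')
    r=cv2.minAreaRect(q[:,:2].astype(np.float32)*1000); print(r, cv2.boxPoints(r).round(1).tolist())
    g=(hsv[...,0]>45)&(hsv[...,0]<80)&(hsv[...,1]>100)&(P[...,2]>.02); st(g,'green')
    x,y=np.median(P[g],0)[:2]
    w=(np.hypot(P[...,0]-x,P[...,1]-y)<.07)&(P[...,2]>.18)&(P[...,2]<.2)
    q=st(w,'cap'); print(cv2.minEnclosingCircle(q[:,:2].astype(np.float32)))
```

```text
side cup 742 min [0.4288 0.0306 0.0141] med [0.4501 0.0547 0.0572] max [0.4898 0.0837 0.0623]
[294 260  34  39 742] [309.73854447 277.14555256]
side cuptop 490 min [0.4308 0.0327 0.0533] med [0.4577 0.0581 0.0586] max [0.4869 0.0857 0.0629]
((458.8404235839844, 59.57097244262695), (57.50592803955078, 51.817081451416016), 11.367688179016113) [[425.5, 79.30000305175781], [435.79998779296875, 28.5], [492.1000061035156, 39.79999923706055], [481.8999938964844, 90.5999984741211]]
side green 580 min [0.514  0.2282 0.0217] med [0.5316 0.2425 0.1326] max [0.5701 0.2895 0.1539]
side cap 233 min [0.5269 0.2499 0.181 ] med [0.5454 0.2668 0.1893] max [0.5649 0.2883 0.1937]
((0.5460302829742432, 0.2713529169559479), 0.023582149296998978)
top cup 374 min [0.4274 0.0343 0.0319] med [0.4548 0.0596 0.0577] max [0.4842 0.0851 0.0644]
[308 249  21  24 374] [318.03743316 260.31016043]
top cuptop 332 min [0.4294 0.0343 0.0528] med [0.4554 0.0597 0.0581] max [0.4843 0.085  0.0644]
((457.0939636230469, 59.473915100097656), (55.71541976928711, 49.83936309814453), 11.374896049499512) [[424.8999938964844, 78.4000015258789], [434.70001220703125, 29.5], [489.29998779296875, 40.5], [479.5, 89.4000015258789]]
top green 186 min [0.5167 0.2314 0.124 ] med [0.5323 0.2483 0.1475] max [0.5665 0.3007 0.1568]
top cap 216 min [0.5268 0.2515 0.1812] med [0.5443 0.2708 0.1885] max [0.5638 0.2896 0.1942]
((0.5459737181663513, 0.271378755569458), 0.023218536749482155)
```

View pics/crop1.png

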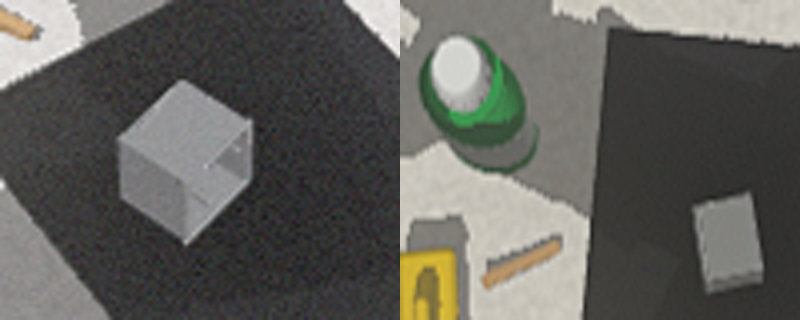

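The crop confirms it: the white cup's open mouth is the lower-right face, which faces -y, so the closed end faces +y. The heights (58 mm), the 55x50 footprint and the 45 mm cap at z 0.19 all match. I'll close the fingers and move behind the closed end with yaw 1.769.

```bash
cat >> h.py <<'E'
def d(x,y,z,yaw):
    o=robot.get_obs(); R=Ro.from_euler('xyz',o['ee_rot']); v=np.array([x,y,z])-o['tool_pos']
    T=Ro.from_euler('xyz',[np.pi,0,yaw])
    print('tool shift mm',(R.inv().apply(v)*1000).round(1),'turn',np.degrees((R.inv()*T).as_rotvec()).round(2),'shift in target frame',(T.inv().apply(v)*1000).round(1))
E
python3 -c "
from h import *
d(.4446,.121,.15,1.769)"
```

```text
tool shift mm [-366.4 -270.    54.9] turn [-1.100e-01  5.000e-02  5.654e+01] shift in target frame [-427.4  156.8   54.4]
```

```bash
python3 -m crank '[[1,[-0.032,-0.024,0],[0,0,0]],[1,[-0.032,-0.024,0],[0,0,0]],[1,[-0.032,-0.024,0],[0,0,0]],[1,[-0.032,-0.024,0],[0,0,0]],[1,[-0.032,-0.024,0],[0,0,0]],[1,[-0.032,-0.024,0],[0,0,0]],[1,[-0.032,-0.024,0],[0,0,0]],[1,[-0.032,-0.024,0],[0,0,0]]]'
python3 -m crank '[[1,[0,0,0],[0,0,8]],[1,[0,0,0],[0,0,8]],[1,[0,0,0],[0,0,8]],[1,[0,0,0],[0,0,8]],[1,[0,0,0],[0,0,8]],[1,[0,0,0],[0,0,8]],[1,[0,0,0],[0,0,8]],[1,[0,0,0],[0,0,0.5]]]'
python3 -c "
from h import *
d(.4446,.121,.10,1.769)"
```

```text
time: 0.9
tool_pos: [0.3722, 0.2338, 0.2051]
ee_rot: [-3.141, -0.0, 2.756]
wrist_force: [0.6, 0.2, -0.5]
width: 0.0335
finger_force: 0.0
time: 1.7
tool_pos: [0.3717, 0.2352, 0.205]
ee_rot: [-3.141, 0.0, 1.769]
wrist_force: [0.7, 0.7, -0.3]
width: 0.0004
finger_force: 0.0
tool shift mm [-126.4   49.1  105. ] turn [-0.05  0.01  0.03] shift in target frame [-126.4   49.   105. ]
```

```bash
python3 -m crank '[[1,[-0.032,0.012,0.026],[0,0,0]],[1,[-0.032,0.012,0.026],[0,0,0]],[1,[-0.032,0.012,0.026],[0,0,0]],[1,[-0.030,0.013,0.027],[0,0,0]],[1,[0,0,0.027],[0,0,0]],[1,[0,0,0.027],[0,0,0]],[1,[0,0,0],[0,0,0]],[1,[0,0,0],[0,0,0]]]'
python3 - <<'E'
from h import *
d(.4521-.0016,.084+.0078,.045,1.769)
s=snap('side'); im=s['color'][200:350,220:420]; cv2.imwrite('pics/pre.png',cv2.resize(im,(800,600))[:,:,::-1])
E
```

```text
time: 2.5
tool_pos: [0.4445, 0.1216, 0.0464]
ee_rot: [-3.14, -0.0, 1.771]
wrist_force: [1.0, 0.3, 0.0]
width: 0.0003
finger_force: 0.0
tool shift mm [-30.4  -0.1   1.4] turn [-0.06 -0.01  0.13] shift in target frame [-30.4  -0.    1.4]
```

View pics/pre.png

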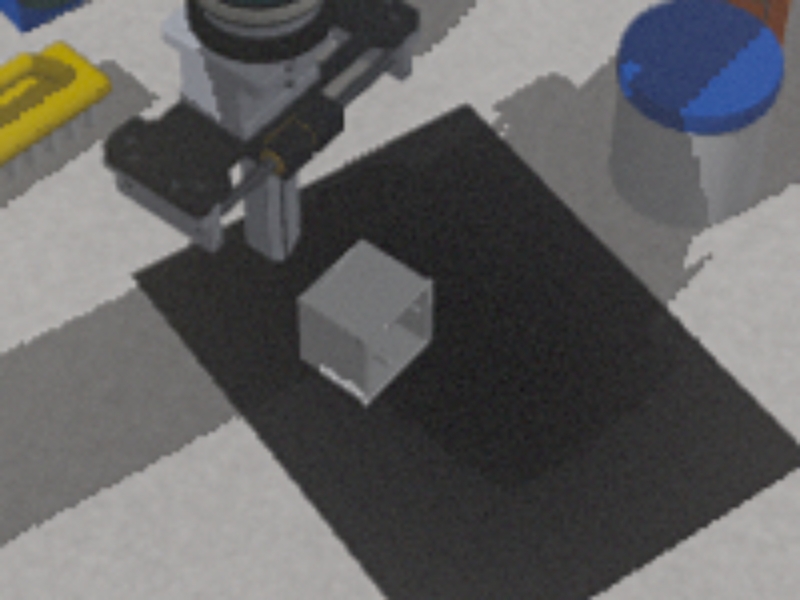

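The closed fingers are about 30 mm behind the closed end, at about 43 mm above the mat. Next is the push along an arc.

```bash
python3 -m crank '[[1,[-0.015,0,0],[0,0,0]],[1,[-0.015,0,0],[0,0,0]],[1,[-0.002,0,0],[0,0,0]],[1,[-0.006,0,-0.0055],[0,0,0]],[1,[-0.006,0,-0.0055],[0,0,0]],[1,[-0.0075,0,-0.004],[0,0,0]],[1,[-0.0075,0,-0.004],[0,0,0]],[1,[0,0,0],[0,0,0]]]'
python3 - <<'E'
from h import *
s=snap('side'); im=s['color'][200:350,220:420]; cv2.imwrite('pics/tip1.png',cv2.resize(im,(800,600))[:,:,::-1])
E
```

```text
time: 3.35
tool_pos: [0.4573, 0.0628, 0.0664]
ee_rot: [3.14, 0.001, 1.769]
wrist_force: [0.9, 0.9, -0.2]
width: 0.0002
finger_force: 0.0
```

View pics/tip1.png

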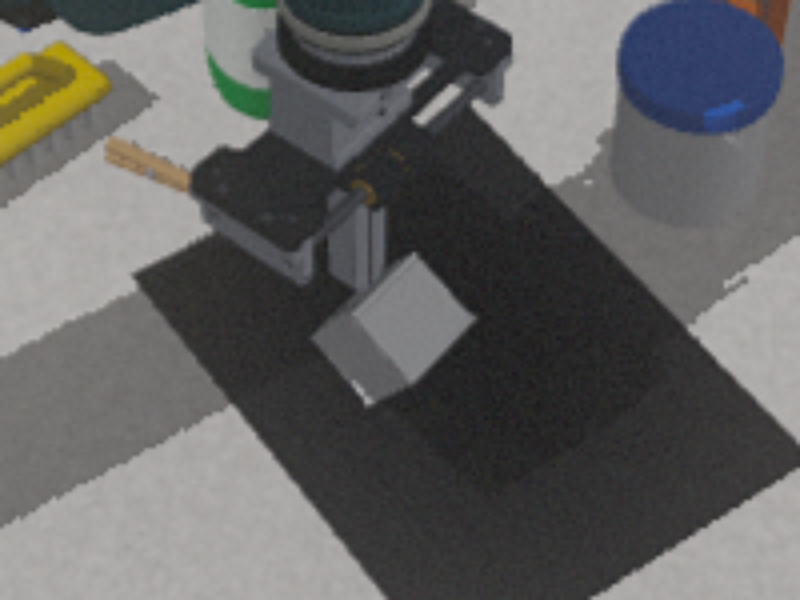

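The cup is tipping as planned, at about 35° and pivoting on its mouth edge. I'll carry on along the arc.

```bash
python3 -m crank '[[1,[-0.008,0,-0.002],[0,0,0]],[1,[-0.008,0,-0.002],[0,0,0]],[1,[-0.008,0,0],[0,0,0]],[1,[-0.008,0,0],[0,0,0]],[1,[0,0,0],[0,0,0]],[1,[0,0,0],[0,0,0]],[1,[0.01,0,-0.02],[0,0,0]],[1,[0.02,0,-0.04],[0,0,0]]]'
python3 -m crank '[[0,[0.03,0,-0.04],[0,0,0]],[0,[0.03,0,0],[0,0,0]],[0,[0.03,0,0],[0,0,0]],[0,[0,0,0],[0,0,0]]]'
cat > look.py <<'E'
from h import *
for n in('side','top'):
    s=snap(n); P=cloud(s); c=s['color'].astype(int)
    if n=='side': im=s['color'][200:350,220:420]; cv2.imwrite('pics/tip2.png',cv2.resize(im,(800,600))[:,:,::-1])
    m=(P[...,0]>.4)&(P[...,0]<.55)&(P[...,1]>-.08)&(P[...,1]<.1)&(P[...,2]>.012)&(P[...,2]<.07)&(c.min(-1)>60)
    t=m&(P[...,2]>.045); k,l,st,ce=cv2.connectedComponentsWithStats(t.astype(np.uint8)); t=l==(1+st[1:,4].argmax())
    q=P[t]; print(n,len(q),np.median(q,0).round(4),np.percentile(q[:,2],[2,98]).round(4)); print(cv2.minAreaRect(q[:,:2].astype(np.float32)*1000), ce)
    x=np.c_[q[:,:2],np.ones(len(q))]; print('slope',np.linalg.lstsq(x,q[:,2],rcond=None)[0].round(3))
E
python3 look.py
```

```text
time: 4.2
tool_pos: [0.4542, 0.0614, 0.1264]
ee_rot: [-3.133, -0.001, 1.768]
wrist_force: [-0.5, 0.9, 0.2]
width: 0.0004
finger_force: 0.0
time: 4.6
tool_pos: [0.4383, 0.1529, 0.1699]
ee_rot: [3.141, -0.002, 1.775]
wrist_force: [0.5, -0.8, 0.1]
width: 0.0291
finger_force: 0.0
side 594 [0.4677 0.0047 0.0537] [0.0461 0.0578]
((469.6398620605469, 7.563312530517578), (58.56959915161133, 56.781131744384766), 12.31102180480957) [[319.48021891 239.40769261]
 [329.71043771 287.14646465]]
slope [0.016 0.018 0.046]
top 375 [0.4674 0.0087 0.0527] [0.0465 0.0587]
((467.42486572265625, 7.470039367675781), (55.90650177001953, 54.80311965942383), 12.410320281982422) [[319.47938075 239.47935142]
 [336.37066667 256.39466667]]
slope [0.002 0.01  0.052]
```

View pics/tip2.png

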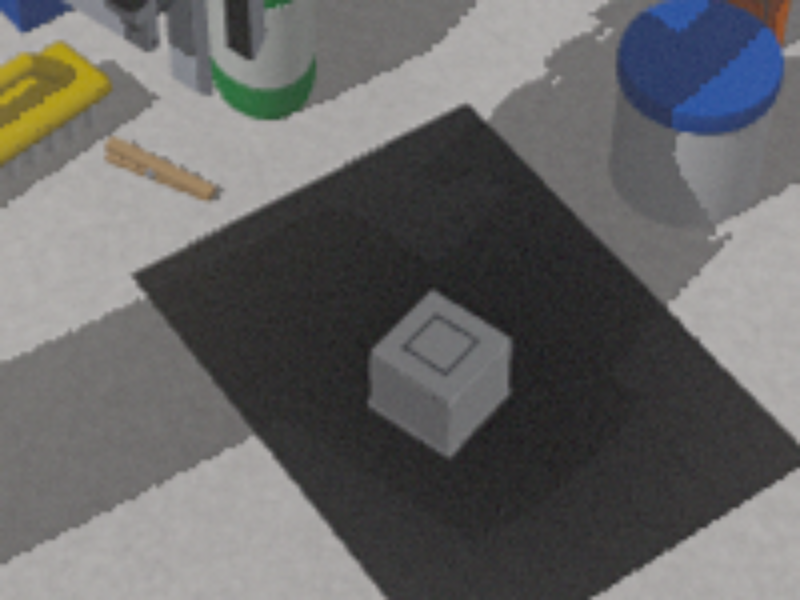

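The cup stands closed end up, with the square outline visible, at (0.468, 0.0075), top at z 0.053 and yaw about 12°. Next I'll grasp it from above.

```bash
python3 -c "
from h import *
d(.468,.0075,.0215,1.785)"
```

```text
tool shift mm [-145.6    0.2  147.9] turn [-0.02  0.03 -0.77] shift in target frame [-145.7   -1.8  147.8]
```

```bash
python3 -m crank '[[0,[-0.0365,0,0.01],[0,0,0]],[0,[-0.0365,0,0.01],[0,0,0]],[0,[-0.0365,0,0.01],[0,0,0]],[0,[-0.0365,0,0.01],[0,0,0]],[0,[0,0,0.03],[0,0,-0.7]],[0,[0,0,0],[0,0,0]]]'
python3 -c "
from h import *
d(.468,.0075,.0215,1.785)"
```

```text
time: 5.3
tool_pos: [0.4647, 0.005, 0.0952]
ee_rot: [-3.133, -0.003, 1.778]
wrist_force: [-1.1, -0.1, 0.6]
width: 0.0851
finger_force: 0.0
tool shift mm [ 1.6  4.3 73.7] turn [-0.51 -0.16 -0.41] shift in target frame [ 1.7  3.7 73.7]
```

```bash
python3 -m crank '[[0,[0,0,0.02],[0,0,0]],[0,[0,0,0],[0,0,0]],[0,[0,0,0],[0,0,0]]]'
python3 -c "
from h import *
d(.468,.0075,.0215,1.785)"
```

```text
time: 5.6
tool_pos: [0.4679, 0.0069, 0.0801]
ee_rot: [-3.141, -0.0, 1.782]
wrist_force: [-0.7, 0.9, 0.2]
width: 0.0941
finger_force: 0.0
tool shift mm [ 0.6  0.2 58.6] turn [-0.01 -0.   -0.17] shift in target frame [ 0.6  0.2 58.6]
```

```bash
python3 -m crank '[[0,[0,0,0.02],[0,0,0]],[0,[0,0,0.02],[0,0,0]],[0,[0,0,0.018],[0,0,0]],[0,[0,0,0],[0,0,0]],[0.3,[0,0,0],[0,0,0]],[0.6,[0,0,0],[0,0,0]],[0.6,[0,0,0],[0,0,0]],[0.6,[0,0,0],[0,0,0]]]'
python3 -m crank '[[0.6,[0,0,0],[0,0,0]],[0.6,[0,0,0],[0,0,0]]]'
```

```text
time: 6.4
tool_pos: [0.4687, 0.0068, 0.0225]
ee_rot: [3.14, 0.001, 1.782]
wrist_force: [-0.6, 1.0, -0.5]
width: 0.0654
finger_force: 0.0
time: 6.6
tool_pos: [0.4687, 0.0068, 0.0221]
ee_rot: [3.14, 0.0, 1.782]
wrist_force: [0.6, 0.4, 1.0]
width: 0.0549
finger_force: 30.0
```

```bash
python3 -m crank '[[0.6,[0,0,-0.02],[0,0,0]],[0.6,[0,0,-0.04],[0,0,0]],[0.6,[0,0,-0.04],[0,0,0]],[0.6,[0,0,-0.04],[0,0,0]],[0.6,[0,0,-0.04],[0,0,0]],[0.6,[0,0,-0.04],[0,0,0]],[0.6,[0,0,-0.008],[0,0,0]],[0.6,[0,0,0],[0,0,0]]]'
python3 - <<'E'
from h import *
import pickle
for n in('side','top'):
    s=pickle.load(open(n+'0.pkl','rb')); P=cloud(s); r=np.hypot(P[...,0]-.546,P[...,1]-.2713)
    for a,b in((.186,.195),):
        q=P[(r<.03)&(P[...,2]>a)&(P[...,2]<b)]; print(n,len(q),cv2.minAreaRect(q[:,:2].astype(np.float32)*1000),q.mean(0).round(4))
    # white blob: cap side extents -> rays onto plane z=.19
    hsv=cv2.cvtColor(s['color'],cv2.COLOR_RGB2HSV); u,v=map(int,proj(s,[.546,.2713,.19])); print(u,v)
    # circle of cap top at z=.190 r=18.5
    m=np.zeros((480,640),bool); m[v-20:v+20,u-20:u+20]=True; m&=(hsv[...,1]<50)&(s['color'].min(-1)>150)&(P[...,2]>.14)
    ys,xs=np.nonzero(m); print(len(xs),xs.min(),xs.max(),ys.min(),ys.max())
    print([tuple(np.round(proj(s,[.546+.0185*np.cos(t),.2713+.0185*np.sin(t),.19]),1)) for t in np.arange(0,6.2,np.pi/4)])
d(.5455,.2705,.245,1.785)
E
```

```text
time: 7.4
tool_pos: [0.4686, 0.0067, 0.2507]
ee_rot: [3.139, 0.001, 1.782]
wrist_force: [-0.4, -0.2, -0.3]
width: 0.0547
finger_force: 30.0
side 183 ((546.87939453125, 271.0606689453125), (40.80478286743164, 40.7979736328125), 6.28493070602417) [0.5468 0.2697 0.19  ]
281 160
158 274 289 154 167
[(np.float64(287.6), np.float64(156.7)), (np.float64(282.2), np.float64(154.7)), (np.float64(276.2), np.float64(155.9)), (np.float64(273.0), np.float64(159.5)), (np.float64(274.5), np.float64(163.5)), (np.float64(280.0), np.float64(165.4)), (np.float64(286.1), np.float64(164.3)), (np.float64(289.2), np.float64(160.6))]
top 162 ((545.5325927734375, 270.5895690917969), (39.19367980957031, 38.607017517089844), 42.83341979980469) [0.5455 0.2714 0.1898]
236 216
17 230 242 210 218
[(np.float64(237.2), np.float64(209.5)), (np.float64(232.1), np.float64(211.5)), (np.float64(229.8), np.float64(216.3)), (np.float64(231.7), np.float64(221.2)), (np.float64(236.6), np.float64(223.3)), (np.float64(241.7), np.float64(221.3)), (np.float64(244.0), np.float64(216.4)), (np.float64(242.1), np.float64(211.5))]
tool shift mm [241.8 130.4   5.9] turn [ 0.16  0.05 -0.18] shift in target frame [241.4 131.2   5.7]
```

```bash
python3 -m crank '[[0.6,[0.030,0.0164,0],[0,0,0]],[0.6,[0.030,0.0164,0],[0,0,0]],[0.6,[0.030,0.0164,0],[0,0,0]],[0.6,[0.030,0.0164,0],[0,0,0]],[0.6,[0.030,0.0164,0],[0,0,0]],[0.6,[0.030,0.0164,0],[0,0,0]],[0.6,[0.030,0.0164,0],[0,0,0]],[0.6,[0.030,0.0164,0],[0,0,0]]]'
python3 -m crank '[[0.6,[0,0,0],[0,0,0]],[0.6,[0,0,0],[0,0,0]],[0.6,[0,0,0],[0,0,0]]]'
python3 - <<'E'
from h import *
d(.546,.271,.245,1.785)
s=snap('side'); im=s['color'][90:240,200:400]; cv2.imwrite('pics/over.png',cv2.resize(im,(800,600))[:,:,::-1])
o=robot.get_obs(); T=o['tool_pos']; 
P=cloud(s); m=(np.hypot(P[...,0]-.546,P[...,1]-.271)<.03)&(P[...,2]>.185)&(P[...,2]<.196)
if m.any(): print(m.sum(),P[m].mean(0))
E
```

```text
time: 8.2
tool_pos: [0.545, 0.2699, 0.2454]
ee_rot: [-3.135, 0.001, 1.782]
wrist_force: [1.0, 0.1, -1.0]
width: 0.0552
finger_force: 30.0
time: 8.5
tool_pos: [0.5453, 0.2679, 0.2478]
ee_rot: [-3.139, 0.001, 1.781]
wrist_force: [-0.1, 0.3, -1.4]
width: 0.0547
finger_force: 30.0
tool shift mm [2.9 1.3 2.8] turn [-0.18  0.05 -0.23] shift in target frame [2.9 1.3 2.8]
154 [0.54473274 0.26663883 0.18988171]
```

View pics/over.png

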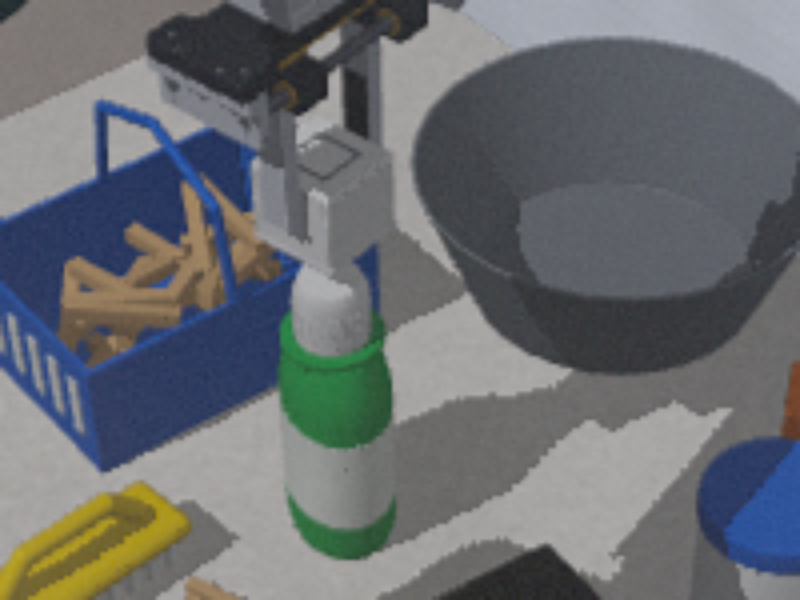

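The cup is held level just above the cap, seen at crop (325,200) with the cap at (330,300). I'll correct by 3 mm and check the cup's offset in the grip.

```bash
python3 -m crank '[[0.6,[0.003,0.0013,0],[0,0,0]],[0.6,[0,0,0],[0,0,0]],[0.6,[0,0,0],[0,0,0]]]'
python3 - <<'E'
from h import *
d(.546,.271,.245,1.785)
o=robot.get_obs(); R=Ro.from_euler('xyz',o['ee_rot']).as_matrix()
for n in('side','top'):
    s=snap(n); P=cloud(s); L=(P-o['tool_pos'])@R
    a=(abs(L[...,1])<.024)&(abs(L[...,0])<.04)
    top=a&(abs(L[...,2]+.0305)<.006); side=a&(L[...,2]>-.024)&(L[...,2]<.015)
    for l,m in(('top',top),('face',side)):
        if m.sum()>5:
            q=L[m]*1000; print(n,l,m.sum(),np.percentile(q,[2,50,98],axis=0).round(1).tolist())
E
```

```text
time: 8.85
tool_pos: [0.5466, 0.2718, 0.2499]
ee_rot: [3.141, -0.0, 1.781]
wrist_force: [-0.4, -0.4, -0.4]
width: 0.0549
finger_force: 30.0
tool shift mm [-0.6 -0.8  4.9] turn [ 0.04 -0.01 -0.21] shift in target frame [-0.6 -0.8  4.9]
side top 325 [[-28.3, -22.8, -34.7], [-7.7, 3.6, -31.5], [25.7, 23.0, -25.4]]
side face 209 [[-29.3, -22.8, -23.3], [-26.7, -1.2, -4.9], [-23.4, 23.0, 14.1]]
top top 20 [[-26.4, -17.6, -33.8], [-22.1, 4.0, -30.6], [-20.1, 18.9, -26.3]]
```

```bash
python3 -m crank '[[0.6,[-0.001,-0.0007,0.01],[0,0,0]],[0.6,[0,0,0.015],[0,0,0]],[0.6,[0,0,0.011],[0,0,0]],[0.6,[0,0,0.005],[0,0,0]],[0.6,[0,0,0.005],[0,0,0]],[0.6,[0,0,0],[0,0,0]]]'
python3 -m crank '[[0.6,[0,0,0.004],[0,0,0]],[0.6,[0,0,0.004],[0,0,0]],[0.6,[0,0,0],[0,0,0]]]'
python3 -c "
from h import *
o=robot.get_obs(); print(o['wrist_torque'])"
```

```text
time: 9.55
tool_pos: [0.546, 0.271, 0.2026]
ee_rot: [-3.141, 0.0, 1.782]
wrist_force: [0.5, -0.1, -1.3]
width: 0.0543
finger_force: 30.0
time: 9.85
tool_pos: [0.5465, 0.2712, 0.1955]
ee_rot: [3.14, -0.0, 1.782]
wrist_force: [1.9, 0.3, -1.5]
width: 0.0548
finger_force: 30.0
[ 0.023338   -0.24265452  0.04592323]
```

The cup has passed over the cap top cleanly, with no vertical force. I'll keep pressing.

```bash
python3 -m crank '[[0.6,[0,0,0.004],[0,0,0]],[0.6,[0,0,0.004],[0,0,0]],[0.6,[0,0,0],[0,0,0]]]'
python3 -m crank '[[0.6,[0,0,0.004],[0,0,0]],[0.6,[0,0,0.004],[0,0,0]],[0.6,[0,0,0],[0,0,0]]]'
python3 -m crank '[[0.6,[0,0,0.003],[0,0,0]],[0.6,[0,0,0.003],[0,0,0]],[0.6,[0,0,0],[0,0,0]]]'
```

```text
time: 10.15
tool_pos: [0.5469, 0.2714, 0.1889]
ee_rot: [3.138, -0.001, 1.782]
wrist_force: [1.4, 1.2, 3.4]
width: 0.0551
finger_force: 30.0
time: 10.45
tool_pos: [0.5482, 0.2717, 0.1829]
ee_rot: [3.134, -0.001, 1.782]
wrist_force: [2.5, 1.5, 9.0]
width: 0.0546
finger_force: 30.0
time: 10.75
tool_pos: [0.5486, 0.2717, 0.178]
ee_rot: [3.132, -0.001, 1.782]
wrist_force: [3.0, 0.3, 11.2]
width: 0.0549
finger_force: 30.0
```

```bash
python3 -m crank '[[0.6,[0,0,0.003],[0,0,0]],[0.6,[0,0,0.003],[0,0,0]],[0.6,[0,0,0],[0,0,0]]]'
python3 -m crank '[[0.6,[0,0,0.003],[0,0,0]],[0.6,[0,0,0.002],[0,0,0]],[0.6,[0,0,0],[0,0,0]]]'
```

```text
time: 11.05
tool_pos: [0.5487, 0.2718, 0.172]
ee_rot: [3.132, -0.001, 1.782]
wrist_force: [2.6, 1.0, 10.9]
width: 0.0547
finger_force: 30.0
time: 11.35
tool_pos: [0.5486, 0.2718, 0.1692]
ee_rot: [3.131, -0.001, 1.782]
wrist_force: [0.5, -0.9, 17.6]
width: 0.055
finger_force: 30.0
```

```bash
python3 -m crank '[[0.6,[0,0,0.002],[0,0,0]],[0.6,[0,0,0],[0,0,0]],[0.6,[0,0,0],[0,0,0]]]'
python3 -m crank '[[0.6,[0,0,-0.003],[0,0,0]],[0.3,[0,0,0],[0,0,0]],[0,[0,0,0],[0,0,0]],[0,[0,0,0],[0,0,0]],[0,[0,0,0],[0,0,0]],[0,[0,0,0],[0,0,0]]]'
python3 -m crank '[[0,[0,0,-0.02],[0,0,0]],[0,[0,0,-0.04],[0,0,0]],[0,[0,0,-0.04],[0,0,0]],[0,[0,0,-0.02],[0,0,0]],[0,[-0.04,0,0],[0,0,0]],[0,[-0.04,0,0],[0,0,0]],[0,[-0.04,0,0],[0,0,0]],[0,[0,0,0],[0,0,0]]]'
python3 - <<'E'
from h import *
for n in('side','top'):
    s=snap(n); P=cloud(s)
    if n=='side': cv2.imwrite('pics/end.png',cv2.resize(s['color'][90:240,200:400],(800,600))[:,:,::-1])
    m=(np.hypot(P[...,0]-.547,P[...,1]-.271)<.045)&(P[...,2]>.185)&(P[...,2]<.22)
    q=P[m]; q=q[q[:,2]>.193]; x=np.c_[q[:,:2]-[.547,.271],np.ones(len(q))]; k=np.linalg.lstsq(x,q[:,2],rcond=None)[0]
    print(n,len(q),np.median(q,0).round(4),k.round(3),cv2.minAreaRect(q[:,:2].astype(np.float32)*1000))
    hsv=cv2.cvtColor(s['color'],cv2.COLOR_RGB2HSV); g=(hsv[...,0]>45)&(hsv[...,0]<80)&(hsv[...,1]>100)&(P[...,2]>.02); print('green',np.median(P[g],0).round(4),np.percentile(P[g],98,0).round(4))
E
```

```text
time: 11.65
tool_pos: [0.5488, 0.2718, 0.1691]
ee_rot: [3.129, -0.001, 1.782]
wrist_force: [-0.5, -0.6, 22.5]
width: 0.0547
finger_force: 30.0
time: 12.25
tool_pos: [0.5455, 0.2709, 0.1623]
ee_rot: [-3.139, 0.0, 1.782]
wrist_force: [-0.5, 0.2, 1.2]
width: 0.0912
finger_force: 0.0
time: 13.05
tool_pos: [0.572, 0.1494, 0.283]
ee_rot: [-3.141, 0.002, 1.776]
wrist_force: [0.0, 0.3, 0.1]
width: 0.0938
finger_force: 0.0
side 473 [0.5462 0.2684 0.2006] [0.012 0.026 0.2  ] ((548.7467041015625, 271.22821044921875), (61.06411361694336, 58.098270416259766), 12.767162322998047)
green [0.5267 0.2414 0.1233] [0.5645 0.2825 0.1495]
top 383 [0.5447 0.275  0.1996] [-0.001 -0.004  0.2  ] ((545.6554565429688, 275.884033203125), (57.32880401611328, 47.42210388183594), 10.712376594543457)
green [0.5159 0.2657 0.1274] [0.5203 0.2884 1.1797]
```

View pics/end.png

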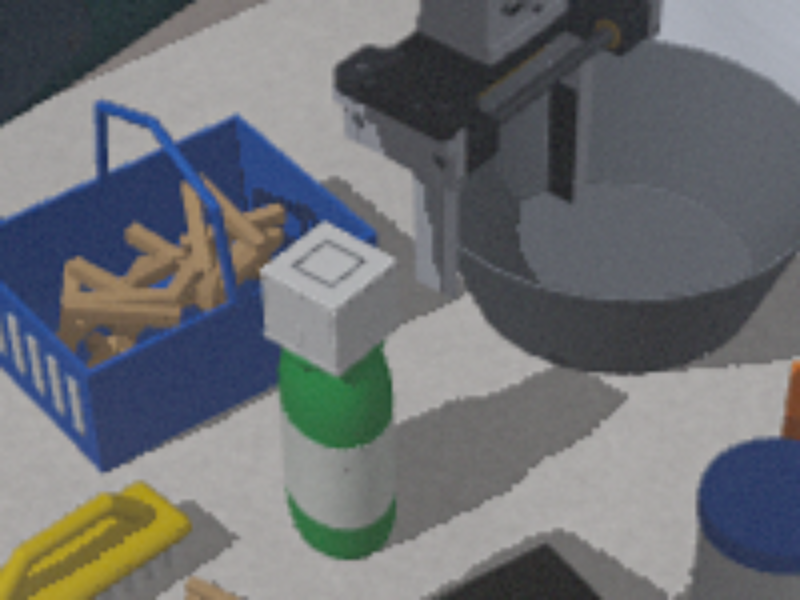

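The cup is home: its closed end is at z 0.200, level, with the rim on the shoulder, the bottle upright and the gripper clear. Handing in.

```bash
python3 -m crank '[[0,[0,0,0],[0,0,0]],[0,[0,0,0],[0,0,0]],[0,[0,0,0],[0,0,0]],[0,[0,0,0],[0,0,0]]]'; python3 -c "
from bench import robot
print(robot.close_job())"
```

```text
time: 13.55
tool_pos: [0.5711, 0.1546, 0.2835]
ee_rot: [3.142, -0.0, 1.783]
wrist_force: [0.8, 0.9, 0.5]
width: 0.0937
finger_force: 0.0
the job is handed in; nothing more can be done
None
```

I tipped the cup onto its open end on the mat, then pressed it over the twist cap until its closed end measured 200 mm up and level; I released it with the bottle upright and handed the job in at about 13.6 s (no verdict came back).

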